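# Lock the electroscope holder onto the bench post

### The job

The small tub of modelling clay is in the way: first stand it upright on the round cork coaster, wholly on it, and let go. Then push the blue jar holder along the table, without lifting it and without touching the jar it carries, until its yellow spring clip snaps fully home round the bench post; leave the jar standing in its holder and do not disturb the can, the spare jar or the white adapter.

Things in the scene. Friction and masses are not known exactly. Their poses are not given: they have to be found in the camera images.
- holder: Loose blue block sliding on the table, 0.35 kg plus jar, 100 mm wide, 28 mm high. Origin: underside, below the jar's axis; x points forward to the clip, z up. Block from x = -95 (rear face) to +52 mm, its top free behind x = -38 mm; two yellow sprung arms at the front reach to x = 102 mm, 4 to 22 mm above the table. At the start the clip faces the post to within about 0.65 rad.
- push_face (a point): Middle of the holder's flat upright rear face, the one to push on: 100 mm wide, 28 mm high; the point is 95 mm behind the holder's origin, 14 mm above the table. Axes as the holder's. Sliding friction about 0.6.
- clip_seat (a point): Centre of the clip, 68 mm ahead of the holder's origin, 13 mm above the table: the post's axis lies here when the clip is home (1 to 2 mm play). The mouth flares from a 21 mm throat, 13 mm ahead of the seat, to 48 mm between the tips, 34 mm ahead. The arms are hinged at their roots and spring outward; snapping over the post takes about 7 to 12 N of push in all (sliding alone 2 to 5 N).
- post_top (a point): Centre of the top of the fixed upright aluminium bench post, 30 mm in diameter, 85 mm high; the clip may come onto it from any side, at table height.
- jar_mid (a point): Centre (45 mm above its base) of the jar in the holder: glass, 71 mm in diameter, 90 mm high, 0.15 to 0.31 kg, standing in a 75 mm square pocket whose floor is 4 mm above the table. White lid with a blue lump and a thin wire up to 112 mm above its base. Own z is its axis, up.
- tub_mid (a point): Centre, half-way up, of the loose yellow clay tub with blue lid that stands between clip and post: 51 mm in diameter, 64 mm high, 0.12 kg. Own z is its axis, up.
- coaster_top (a point): Centre of the top of the fixed round cork coaster, 94 mm in diameter, 4 mm thick, beyond the post.
- can: Bystander: blue and silver drinks can, 53 mm in diameter, 132 mm high. Origin: centre of its underside.
- spare_jar: Bystander: glass jar with white lid, 71 mm in diameter, 90 mm high. Origin: centre of its underside.
- adapter: Bystander: white plug adapter block, 60 x 85 mm, 45 mm high. Origin: centre of its underside.

How it is judged (in metres and radians):
On the way, in this order (a step that is already met when the one before it is completed fails the run):
1. the tub stands on the coaster, released (horizontal distance between tub_mid and coaster_top below 0.024 m and z of tub_mid in the frame of coaster_top below 0.036 m and angle between tub_mid's own z axis and vertical below 0.15 rad and contact force between tub and the fingers below 0.1 N), for 0.2 s.
2. the clip has snapped home round the post (horizontal distance between clip_seat and post_top below 0.006 m), for 0.2 s.
At the end, for the whole second after the job is handed in: The holder lies flat on the table at rest with the clip's centre within 6 mm of the post's axis (arms snapped past it), the jar upright in its pocket, the tub upright with its centre within 24 mm of the coaster's centre and resting on it (horizontal distance between clip_seat and post_top below 0.006 m and height (world z) of holder below 0.006 m and angle between holder's own z axis and vertical below 0.08 rad and horizontal distance between jar_mid and holder below 0.012 m and height (world z) of jar_mid below 0.056 m and angle between jar_mid's own z axis and vertical below 0.1 rad and horizontal distance between tub_mid and coaster_top below 0.024 m and z of tub_mid in the frame of coaster_top below 0.036 m and angle between tub_mid's own z axis and vertical below 0.15 rad and linear speed of holder below 0.02 m/s); the robot touches nothing.
It fails at once if the holder is lifted more than 12 mm (height (world z) of holder above 0.012 m).
It fails at once if the robot touches the jar in the holder (contact force between jar and the arm above 0.5 N or contact force between jar and the fingers above 0.5 N).
It fails at once if the tub is pushed over (angle between tub_mid's own z axis and vertical above 0.7 rad).
It fails at once if a bystander is moved more than 15 mm (distance of any of can, spare_jar, adapter from where it was at the start of the episode above 0.015 m).
It also fails if it takes over 72 s, if anything falls off the work surface, if the arm or the gripper's body presses on something with over 40 N, if the wrist force passes 120 N, or if a joint passes its speed limit or range.

### The arm

A 7-joint arm with a two-finger parallel gripper is mounted at the origin on the work surface. World frame = base frame: x ahead of the robot, y to its left, z up, the work surface at z = 0. Lengths are in m, angles in degrees, forces in N, time in s.
With the tool pointing down it reaches from about 0.4 to 0.9 m from the base axis. Payload 5.5 kg.
Tool frame: the origin (TCP) lies on the centre line of the jaws, within the pads' length; the fingertips stand 11 mm ahead of it and the grasp point (between the pads) lies 8 mm behind it (arm.tcp_to_tips is the distance from the TCP to the fingertips, in m); z points along the fingers, y is the line along which they close (so a half turn about z gives the same grasp; the last joint's range is limited). The gripper opens to 85 mm and grips with 20 to 120 N. Pads are 22 mm wide; open, the fingers measure 114 mm over their backs; the gripper's body (76 mm by 85 mm) begins 54 mm behind the grasp point. The pads swing forward as they close: fully open they stand 13 mm farther back than shut.
Start: joints at [91.685, 28.699, -24.465, 88.831, 12.651, 65.22, -12.049], TCP at [0.151, -0.632, 0.242] pointing down, gripper open.
Joint ranges: [-164.97, 164.97], [-17.58, 116.51], [-87.97, 89.64], [11.32, 138.91], [-80.73, 260.73], [10.89, 115.49], [-147.41, 147.41]. Speed limits (degrees/s): [147.25, 147.25, 180, 180, 180, 180, 180].

### API

Orientations are given as [roll, pitch, yaw] about the fixed x, y, z axes, in that order (R = Rz(yaw) Ry(pitch) Rx(roll)).
In Python, from rig import arm gives the robot as it stands.
- The arm moves only by the tool play_rows, never from a script. Its argument "plan" is a list of rows, each an object of numbers: "x", "y", "z": the shift along the tool's x, y, z in cm; "ax", "ay", "az": the turn, a rotation vector about the tool's x, y, z in rad; "jaw": the gripper command: -1 is fully open, 1 is shut, values between are in proportion. A call has 1 to 12 rows; each row shifts and turns the commanded pose from where the row before left it, along the tool's axes as they then stand; what a row does not reach is not made up. A row lasts 1/10 s, in which the tool goes at most 50 mm and 8.59 degrees, less where a joint would pass 70% of its speed; a pose out of reach is approached as far as the arm can. A call is refused whole if a number of a shift passes 5 or a number of a turn 0.15, either way. A call with a gripper value outside its range is refused whole. The fingers move at their own pace and stop on an object; the grip force is fixed at half the most. Time passes only in rows, so rows that do not move let the fingers close. It gives the time, the measured TCP pose, the force, the opening and the grip force at its end, in the units of the state.
- arm.get_state(): the state, without advancing time (a new reading comes with each control period).
- arm.get_image(name): name is "side" or "top" or "wrist"; returns a dict with "pixels" (400x640x3 uint8, red, green, blue), "range_z" (400x640 float32, m along the optical axis (not along the pixel's ray), 0 where there is no reading), "fx", "fy", "cx", "cy" (pixels), "k1" (the pictures are not rectified: a ray, as slopes to the right and down, at radius r is drawn at 1 + k1 r^2 times it, then the intrinsics apply), "R" (3x3) and "t" (3): a world point X has camera coordinates R X + t. Camera axes: x right, y down, z forward; pixel columns grow to the right and rows downward; lengths in m; the calibration is good to about 2 mm. A picture is of the moment at which its call begins.
- arm.hand_in(): hands the job in; it is judged then, once.
The state is a dict: "time": time; "qpos": joint angles; "dq": joint speeds; "effort": joint torques, N m; "tool_pos": TCP position; "ee_rot": TCP orientation; "ft_force": force on the tool from outside, world axes, zero at the start; "ft_torque": the same for the moment, N m; "finger_gap": finger opening in m; "grip_force": force on a finger pad.
Only numpy, scipy, OpenCV 4.12 (cv2) and the standard library are available. Lean on these libraries where they do the work, as an engineer would, in place of code of your own. Each camera call takes 0.05 s, during which the arm holds its last target. There are 200 camera calls.

## Working session

There is one attempt and no reset: what is moved stays moved. The work goes in short steps, Python scripts to look and compute and a tool call to move; the robot and the scene stay as the last step left them, time stands still between calls to the robot, and variables do not carry over. Pictures are saved under pics/ and viewed, at most 10 in all, crops included, and the job is handed in when it is done.

Besides the shell and the picture viewer there is one more tool, called by a JSON object that holds its "api" and its "payload". play_rows: Moves the arm, as the interface text tells. Its arguments: {"type":"object","properties":{"plan":{"type":"array"}},"required":["plan"]}

```bash
ls; mkdir -p pics
cat > h.py <<'E'
import numpy as np, cv2
from rig import arm
def get(n,save=None):
    im=arm.get_image(n)
    if save: cv2.imwrite('pics/'+save,cv2.cvtColor(im['pixels'],cv2.COLOR_RGB2BGR))
    return im
def rays(im,uv):
    K=np.array([[im['fx'],0,im['cx']],[0,im['fy'],im['cy']],[0,0,1.]])
    d=np.array([im['k1'],0,0,0,0.])
    n=cv2.undistortPoints(np.array(uv,float).reshape(-1,1,2),K,d).reshape(-1,2)
    return np.c_[n,np.ones(len(n))]
def onplane(im,uv,z):
    R=np.array(im['R']);t=np.array(im['t']);C=-R.T@t
    D=rays(im,uv)@R
    return C+D*((z-C[2])/D[:,2])[:,None]
def cloud(im,mask):
    v,u=np.nonzero(mask&(im['range_z']>0))
    p=rays(im,np.c_[u,v])*im['range_z'][v,u][:,None]
    return (p-np.array(im['t']))@np.array(im['R']), np.c_[u,v]
E
python3 - <<'E'
from h import *
s=arm.get_state();print(s)
for n in('top','side'):
    im=get(n,n+'0.png');print(n,im['fx'],im['k1'],-np.array(im['R']).T@im['t'])
E
```

```text
pics
{'time': 0.0, 'qpos': array([ 91.6856163 ,  28.75306264, -24.45562675,  88.89327509,
        12.65103816,  65.22017979, -12.04984448]), 'dq': array([-0.04905514, -0.04333518, -0.0566117 , -0.03568986, -0.00124573,
        0.01968723, -0.10252626]), 'effort': array([-2.63334132e-04, -5.69510579e+01, -5.81590131e+00, -2.80933714e+01,
        1.07277237e-02,  1.21225711e-02, -1.57090631e-05]), 'tool_pos': array([ 0.15039651, -0.63165186,  0.24125792]), 'ee_rot': array([-1.79887348e+02, -4.27454665e-03,  1.33996406e+01]), 'ft_force': array([ 0.09405719,  0.31265976, -0.72152721]), 'ft_torque': array([-0.03967007,  0.01107156,  0.02706946]), 'grip_force': 0.0, 'finger_gap': 0.08563882919959218}
top 364.51321660174125 -0.05097818739125252 [ 0.39716867 -0.01224446  0.96984864]
side 381.1511018578354 -0.06491293483648461 [0.42787922 0.63574169 0.75096537]
```

View pics/top0.png

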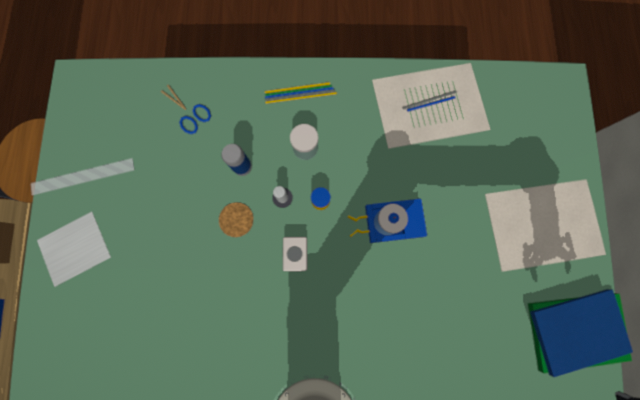

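View pics/side0.png

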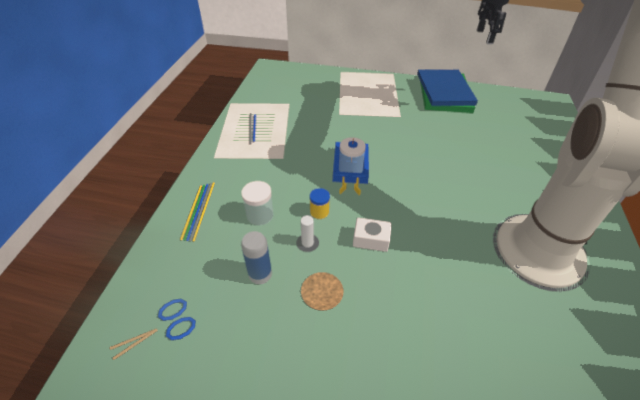

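The top view shows coaster (237,219), post (281,193), tub (320,197), holder (397,220) with clip towards image left, can (235,157), spare jar (304,138) and adapter (295,254). The side view agrees.

```bash
cat >> h.py <<'E'
def hsv(im): return cv2.cvtColor(im['pixels'],cv2.COLOR_RGB2HSV)
def roi(c,r,shape=(400,640)):
    m=np.zeros(shape,np.uint8);cv2.circle(m,tuple(map(int,c)),r,1,-1);return m>0
def holder(im,c,r=60):
    # block top outline at z=.028 -> minAreaRect; (use blue mask, high sat)
    H=hsv(im);m=(H[...,0]>100)&(H[...,0]<128)&(H[...,1]>150)&(H[...,2]>50)&roi(c,r)
    P,uv=cloud(im,m); k=(P[:,2]>.015)&(P[:,2]<.04)
    w=onplane(im,uv[k],.028)[:,:2]
    return cv2.minAreaRect((w*1000).astype(np.float32)),k.sum()
E
cat > m.py <<'E'
from h import *
im=get('top');H=hsv(im)
A,uv=cloud(im,np.ones((400,640),bool))
print('table z',np.median(A[:,2]))
def comp(name,c,r,zlo,zhi,extra=None):
    m=roi(c,r)
    if extra is not None:m&=extra
    P,uv=cloud(im,m);k=(P[:,2]>zlo)&(P[:,2]<zhi);P=P[k]
    if not len(P):print(name,'none');return
    cc,rr=cv2.minEnclosingCircle((P[:,:2]*1000).astype(np.float32))
    print(name,len(P),'med',P.mean(0).round(4),'circ',np.round(cc,1),round(rr,1), cv2.minAreaRect((P[:,:2]*1000).astype(np.float32)))
comp('coaster',(237,219),25,-.01,.02,(H[...,0]<25)&(H[...,1]>80))
comp('post',(281,193),14,.07,.1)
comp('tub',(320,197),18,.05,.08)
comp('can',(235,157),22,.12,.15)
comp('spare',(304,138),22,.08,.11)
comp('adapter',(295,254),26,.035,.06)
comp('jar',(395,217),22,.085,.1)
print('holder',holder(im,(397,220)))
comp('arms',(357,222),20,-.01,.04,(H[...,0]>15)&(H[...,0]<35)&(H[...,1]>120))
E
python3 m.py
```

```text
table z -1.457525136248107e-05
coaster 931 med [0.5062 0.2162 0.0044] circ [507.1 217.4] 47.2 ((507.4700012207031, 217.0329132080078), (91.85537719726562, 90.05974578857422), 0.11495771259069443)
post 122 med [0.5663 0.094  0.0843] circ [567.2  94.4] 14.7 ((567.3032836914062, 94.09566497802734), (27.35231590270996, 28.891937255859375), 89.86833953857422)
tub 318 med [ 0.5583 -0.0086  0.0641] circ [559.4  -8.5] 25.3 ((559.5594482421875, -7.5040130615234375), (49.988529205322266, 48.11427688598633), 0.6343250274658203)
can 360 med [0.6498 0.2027 0.1311] circ [651.1 203.9] 25.5 ((650.3824462890625, 203.36749267578125), (48.434871673583984, 48.927391052246094), 0.9014180898666382)
spare 618 med [0.7066 0.0349 0.0902] circ [707.9  35.2] 36.4 ((707.4985961914062, 35.16899871826172), (70.73771667480469, 69.68167114257812), 51.16819381713867)
adapter 792 med [0.4165 0.0556 0.0454] circ [417.3  55.7] 49.9 ((417.2892761230469, 55.55827713012695), (82.63126373291016, 60.215667724609375), 0.8428388237953186)
jar 642 med [ 0.5028 -0.1846  0.0945] circ [ 504.1 -185.2] 35.8 ((503.2882080078125, -185.0666046142578), (69.21293640136719, 69.85505676269531), 18.790695190429688)
holder (((505.6197204589844, -205.59402465820312), (99.68856811523438, 148.4292449951172), 7.2745466232299805), np.int64(1186))
arms 111 med [ 0.4945 -0.1084  0.0176] circ [ 492.9 -108.6] 35.6 ((493.8027648925781, -108.34862518310547), (53.98820495605469, 48.780025482177734), 6.995987892150879)
```

{"api": "play_rows", "payload": {"plan": [{"az":0.117,"jaw":-1},{"az":0.117,"jaw":-1},{"x":2.5,"y":-3.5,"jaw":-1},{"x":2.5,"y":-3.5,"jaw":-1},{"x":2.5,"y":-3.5,"jaw":-1},{"x":2.5,"y":-3.5,"jaw":-1},{"x":2.5,"y":-3.5,"jaw":-1},{"x":2.5,"y":-3.5,"jaw":-1},{"x":2.5,"y":-3.5,"jaw":-1},{"x":2.5,"y":-3.5,"jaw":-1},{"x":2.5,"y":-3.5,"jaw":-1},{"x":2.5,"y":-3.5,"jaw":-1}]}}

```text
$.plan[0]: bad value
```

{"api": "play_rows", "payload": {"plan": [{"x":2.5,"y":-3.5,"jaw":-1},{"x":2.5,"y":-3.5,"jaw":-1},{"x":2.5,"y":-3.5,"jaw":-1},{"x":2.5,"y":-3.5,"jaw":-1},{"x":2.5,"y":-3.5,"jaw":-1},{"x":2.0,"y":-3.5,"jaw":-1},{"jaw":-1},{"jaw":-1}]}}

```text
$.plan[0]: bad value
```

```bash
python3 -c "
from h import *
s=arm.get_state();print(s['qpos'],s['tool_pos'],s['ee_rot'])"
```

```text
[ 91.68410688  28.73939807 -24.45395827  88.87593938  12.65143564
  65.22129745 -12.0499836 ] [ 0.15042223 -0.63183505  0.2415308 ] [-1.79916189e+02 -1.32685840e-03  1.33962657e+01]
```

{"api": "play_rows", "payload": {"plan": [{"x":0,"y":0,"z":0,"ax":0,"ay":0,"az":0.117,"jaw":-1},{"x":0,"y":0,"z":0,"ax":0,"ay":0,"az":0.117,"jaw":-1},{"x":2.5,"y":-3.5,"z":0,"ax":0,"ay":0,"az":0,"jaw":-1},{"x":2.5,"y":-3.5,"z":0,"ax":0,"ay":0,"az":0,"jaw":-1},{"x":2.5,"y":-3.5,"z":0,"ax":0,"ay":0,"az":0,"jaw":-1},{"x":2.5,"y":-3.5,"z":0,"ax":0,"ay":0,"az":0,"jaw":-1},{"x":2.5,"y":-3.5,"z":0,"ax":0,"ay":0,"az":0,"jaw":-1},{"x":2.5,"y":-3.5,"z":0,"ax":0,"ay":0,"az":0,"jaw":-1},{"x":2.5,"y":-3.5,"z":0,"ax":0,"ay":0,"az":0,"jaw":-1},{"x":2.5,"y":-3.5,"z":0,"ax":0,"ay":0,"az":0,"jaw":-1}]}}

```text
time: 1.15
tool_pos: [0.3513, -0.3507, 0.2423]
ee_rot: [180.0, 0.0, -0.0]
ft_force: [1.2, -0.6, 0.3]
finger_gap: 0.0851
grip_force: 0.0
```

{"api": "play_rows", "payload": {"plan": [{"x":2.3,"y":-3.8,"z":0,"ax":0,"ay":0,"az":0,"jaw":-1},{"x":2.3,"y":-3.8,"z":0,"ax":0,"ay":0,"az":0,"jaw":-1},{"x":2.3,"y":-3.8,"z":0,"ax":0,"ay":0,"az":0,"jaw":-1},{"x":2.3,"y":-3.8,"z":0,"ax":0,"ay":0,"az":0,"jaw":-1},{"x":2.3,"y":-3.8,"z":0,"ax":0,"ay":0,"az":0,"jaw":-1},{"x":2.3,"y":-3.8,"z":0,"ax":0,"ay":0,"az":0,"jaw":-1},{"x":2.3,"y":-3.8,"z":0,"ax":0,"ay":0,"az":0,"jaw":-1},{"x":2.3,"y":-3.8,"z":0,"ax":0,"ay":0,"az":0,"jaw":-1},{"x":2.4,"y":-3.9,"z":0,"ax":0,"ay":0,"az":0,"jaw":-1},{"x":0,"y":0,"z":4,"ax":0,"ay":0,"az":0,"jaw":-1},{"x":0,"y":0,"z":4,"ax":0,"ay":0,"az":0,"jaw":-1},{"x":0,"y":0,"z":4,"ax":0,"ay":0,"az":0,"jaw":-1}]}}

```text
time: 2.35
tool_pos: [0.5589, -0.0089, 0.121]
ee_rot: [180.0, -0.0, 0.1]
ft_force: [0.1, -1.0, -0.9]
finger_gap: 0.0852
grip_force: 0.0
```

{"api": "play_rows", "payload": {"plan": [{"x":0,"y":0,"z":3,"ax":0,"ay":0,"az":0,"jaw":-1},{"x":0,"y":0,"z":3,"ax":0,"ay":0,"az":0,"jaw":-1},{"x":0,"y":0,"z":3,"ax":0,"ay":0,"az":0,"jaw":-1},{"x":0,"y":0,"z":0,"ax":0,"ay":0,"az":0,"jaw":-1},{"x":0,"y":0,"z":0,"ax":0,"ay":0,"az":0,"jaw":0},{"x":0,"y":0,"z":0,"ax":0,"ay":0,"az":0,"jaw":0.2},{"x":0,"y":0,"z":0,"ax":0,"ay":0,"az":0,"jaw":0.4},{"x":0,"y":0,"z":0,"ax":0,"ay":0,"az":0,"jaw":0.6},{"x":0,"y":0,"z":0,"ax":0,"ay":0,"az":0,"jaw":1},{"x":0,"y":0,"z":0,"ax":0,"ay":0,"az":0,"jaw":1},{"x":0,"y":0,"z":0,"ax":0,"ay":0,"az":0,"jaw":1}]}}

```text
time: 3.45
tool_pos: [0.5603, -0.0093, 0.0344]
ee_rot: [180.0, -0.2, -0.0]
ft_force: [-2.3, 0.6, 7.6]
finger_gap: 0.0494
grip_force: 61.4
```

{"api": "play_rows", "payload": {"plan": [{"x":0,"y":0,"z":-2,"ax":0,"ay":0,"az":0,"jaw":1},{"x":0,"y":0,"z":-3,"ax":0,"ay":0,"az":0,"jaw":1},{"x":0,"y":0,"z":-3,"ax":0,"ay":0,"az":0,"jaw":1},{"x":0,"y":0,"z":-3,"ax":0,"ay":0,"az":0,"jaw":1},{"x":-0.6,"y":-2.6,"z":-1,"ax":0,"ay":0,"az":0,"jaw":1},{"x":-0.6,"y":-2.5,"z":0,"ax":0,"ay":0,"az":0,"jaw":1},{"x":-0.6,"y":-2.5,"z":0,"ax":0,"ay":0,"az":0,"jaw":1},{"x":-0.6,"y":-2.5,"z":0,"ax":0,"ay":0,"az":0,"jaw":1},{"x":-0.6,"y":-2.5,"z":0,"ax":0,"ay":0,"az":0,"jaw":1},{"x":-0.6,"y":-2.5,"z":0,"ax":0,"ay":0,"az":0,"jaw":1},{"x":-0.6,"y":-2.5,"z":0,"ax":0,"ay":0,"az":0,"jaw":1},{"x":-0.5,"y":-2.5,"z":0,"ax":0,"ay":0,"az":0,"jaw":1}]}}

```text
time: 4.65
tool_pos: [0.5115, 0.1924, 0.153]
ee_rot: [180.0, -0.1, -0.0]
ft_force: [0.5, -0.2, -1.3]
finger_gap: 0.0496
grip_force: 62.4
```

{"api": "play_rows", "payload": {"plan": [{"x":-0.5,"y":-2.5,"z":0,"ax":0,"ay":0,"az":0,"jaw":1},{"x":0,"y":0,"z":0,"ax":0,"ay":0,"az":0,"jaw":1},{"x":0,"y":0,"z":3,"ax":0,"ay":0,"az":0,"jaw":1},{"x":0,"y":0,"z":3,"ax":0,"ay":0,"az":0,"jaw":1},{"x":0,"y":0,"z":2,"ax":0,"ay":0,"az":0,"jaw":1},{"x":0,"y":0,"z":1,"ax":0,"ay":0,"az":0,"jaw":1},{"x":0,"y":0,"z":0,"ax":0,"ay":0,"az":0,"jaw":1},{"x":0,"y":0,"z":0,"ax":0,"ay":0,"az":0,"jaw":1}]}}

```text
time: 5.45
tool_pos: [0.5075, 0.2167, 0.0632]
ee_rot: [-180.0, -0.1, -0.0]
ft_force: [0.3, 0.8, -0.8]
finger_gap: 0.0496
grip_force: 62.5
```

Run:
```python
from h import *
im=get('side','side1.png');H=hsv(im)
y=(H[...,0]>18)&(H[...,0]<32)&(H[...,1]>150)&roi((322,280),60)
P,uv=cloud(im,y);print('yellow z',np.percentile(P[:,2],[1,50,99]),P.mean(0))
b=(H[...,0]>100)&(H[...,0]<128)&(H[...,1]>150)&roi((322,280),60)
P,uv=cloud(im,b);print('lid',np.percentile(P[:,2],[1,50,99]),P.mean(0),len(P))
cv2.imwrite('pics/c1.png',cv2.resize(cv2.cvtColor(im['pixels'][180:340,220:420],cv2.COLOR_RGB2BGR),None,fx=3,fy=3))
```

```text
yellow z [0.03122515 0.05088908 0.07718482] [0.48836082 0.2325399  0.05213555]
lid [0.0896522  0.09418176 0.09631734] [0.4875536  0.2201396  0.09403942] 88
```

View pics/c1.png

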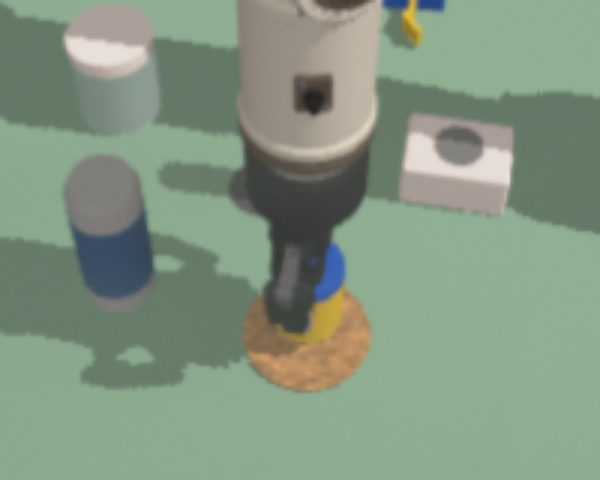

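The crop shows the tub gripped upright over the coaster (crop pixel 310,300), with its bottom about 27 mm above the cork. I'll lower it and let go.

{"api": "play_rows", "payload": {"plan": [{"x":0,"y":0,"z":1.2,"ax":0,"ay":0,"az":0,"jaw":1},{"x":0,"y":0,"z":0.8,"ax":0,"ay":0,"az":0,"jaw":1},{"x":0,"y":0,"z":0.4,"ax":0,"ay":0,"az":0,"jaw":1},{"x":0,"y":0,"z":0.2,"ax":0,"ay":0,"az":0,"jaw":1},{"x":0,"y":0,"z":0,"ax":0,"ay":0,"az":0,"jaw":1},{"x":0,"y":0,"z":0,"ax":0,"ay":0,"az":0,"jaw":1}]}}

```text
time: 6.1
tool_pos: [0.5064, 0.2163, 0.0382]
ee_rot: [179.9, -0.0, 0.0]
ft_force: [-6.8, -5.1, 22.8]
finger_gap: 0.0495
grip_force: 63.7
```

{"api": "play_rows", "payload": {"plan": [{"x":0,"y":0,"z":-0.1,"ax":0,"ay":0,"az":0,"jaw":1},{"x":0,"y":0,"z":0,"ax":0,"ay":0,"az":0,"jaw":0.2},{"x":0,"y":0,"z":0,"ax":0,"ay":0,"az":0,"jaw":0},{"x":0,"y":0,"z":0,"ax":0,"ay":0,"az":0,"jaw":-0.5},{"x":0,"y":0,"z":0,"ax":0,"ay":0,"az":0,"jaw":-1},{"x":0,"y":0,"z":0,"ax":0,"ay":0,"az":0,"jaw":-1},{"x":0,"y":0,"z":0,"ax":0,"ay":0,"az":0,"jaw":-1},{"x":0,"y":0,"z":-2,"ax":0,"ay":0,"az":0,"jaw":-1},{"x":0,"y":0,"z":-4,"ax":0,"ay":0,"az":0,"jaw":-1},{"x":0,"y":0,"z":-5,"ax":0,"ay":0,"az":0,"jaw":-1},{"x":0,"y":0,"z":-5,"ax":0,"ay":0,"az":0,"jaw":-1},{"x":0,"y":0,"z":-5,"ax":0,"ay":0,"az":0,"jaw":-1}]}}

```text
time: 7.3
tool_pos: [0.5063, 0.2166, 0.249]
ee_rot: [-180.0, 0.0, 0.0]
ft_force: [1.5, 1.1, -0.2]
finger_gap: 0.0853
grip_force: 0.0
```

```bash
cat > tub.py <<'E'
from h import *
im=get('side');H=hsv(im)
b=(H[...,0]>100)&(H[...,0]<128)&(H[...,1]>150)&roi((322,280),35)
P,uv=cloud(im,b);k=P[:,2]>.062
print('lid z',np.percentile(P[:,2],[50,99]),cv2.minEnclosingCircle((P[k][:,:2]*1000).astype(np.float32)))
s=arm.get_state();print(s['time'],s['qpos'],s['tool_pos'])
E
python3 tub.py
```

```text
lid z [0.06917904 0.07222621] ((502.1737060546875, 218.3568115234375), 23.573579788208008)
7.35 [   9.75875384   21.33497497  -44.69288438  101.79666734   16.8623763
   63.03036514 -130.50735978] [0.51020407 0.21942724 0.25761524]
```

{"api": "play_rows", "payload": {"plan": [{"x":0.1,"y":4,"z":0,"ax":0,"ay":0,"az":0,"jaw":-0.4},{"x":0.1,"y":4,"z":0,"ax":0,"ay":0,"az":0,"jaw":-0.4},{"x":0.1,"y":4,"z":0,"ax":0,"ay":0,"az":0,"jaw":-0.4},{"x":0.1,"y":4,"z":0,"ax":0,"ay":0,"az":0,"jaw":-0.4},{"x":0.1,"y":4,"z":0,"ax":0,"ay":0,"az":0,"jaw":-0.4},{"x":0.1,"y":4,"z":0,"ax":0,"ay":0,"az":0,"jaw":-0.4},{"x":0.1,"y":4,"z":0,"ax":0,"ay":0,"az":0,"jaw":-0.4},{"x":0.1,"y":4,"z":0,"ax":0,"ay":0,"az":0,"jaw":-0.4},{"x":0.1,"y":4,"z":0,"ax":0,"ay":0,"az":0,"jaw":-0.4},{"x":0.1,"y":4,"z":0,"ax":0,"ay":0,"az":0,"jaw":-0.4},{"x":0.1,"y":4,"z":0,"ax":0,"ay":0,"az":0,"jaw":-0.4},{"x":0.1,"y":4,"z":0,"ax":0,"ay":0,"az":0,"jaw":-0.4}]}}

```text
time: 8.55
tool_pos: [0.5184, -0.265, 0.2471]
ee_rot: [180.0, 0.0, -0.0]
ft_force: [0.0, 0.5, 0.9]
finger_gap: 0.0597
grip_force: 0.0
```

{"api": "play_rows", "payload": {"plan": [{"x":0.2,"y":3.8,"z":0,"ax":0,"ay":0,"az":0,"jaw":-0.4},{"x":0.2,"y":3.7,"z":0,"ax":0,"ay":0,"az":0,"jaw":-0.4},{"x":0,"y":0,"z":0,"ax":0,"ay":0,"az":-0.14,"jaw":-0.4},{"x":0,"y":0,"z":0,"ax":0,"ay":0,"az":-0.14,"jaw":-0.4},{"x":0,"y":0,"z":0,"ax":0,"ay":0,"az":-0.14,"jaw":-0.4},{"x":0,"y":0,"z":0,"ax":0,"ay":0,"az":-0.14,"jaw":-0.4},{"x":0,"y":0,"z":0,"ax":0,"ay":0,"az":-0.14,"jaw":-0.4},{"x":0,"y":0,"z":0,"ax":0,"ay":0,"az":-0.14,"jaw":-0.4},{"x":0,"y":0,"z":0,"ax":0,"ay":0,"az":-0.14,"jaw":-0.4},{"x":0,"y":0,"z":0,"ax":0,"ay":0,"az":-0.14,"jaw":-0.4},{"x":0,"y":0,"z":0,"ax":0,"ay":0,"az":-0.14,"jaw":-0.4},{"x":0,"y":0,"z":0,"ax":0,"ay":0,"az":-0.14,"jaw":-0.4}]}}

```text
time: 9.75
tool_pos: [0.5226, -0.3383, 0.247]
ee_rot: [-180.0, -0.0, 80.5]
ft_force: [0.3, 0.4, 0.2]
finger_gap: 0.0599
grip_force: 0.0
```

{"api": "play_rows", "payload": {"plan": [{"x":0,"y":0,"z":0,"ax":0,"ay":0,"az":-0.148,"jaw":-0.4},{"x":0,"y":0,"z":0,"ax":0,"ay":0,"az":-0.149,"jaw":-0.4},{"x":0,"y":0,"z":4,"ax":0,"ay":0,"az":0,"jaw":-0.4},{"x":0,"y":0,"z":4,"ax":0,"ay":0,"az":0,"jaw":-0.4},{"x":0,"y":0,"z":4,"ax":0,"ay":0,"az":0,"jaw":-0.4},{"x":0,"y":0,"z":4,"ax":0,"ay":0,"az":0,"jaw":-0.4},{"x":0,"y":0,"z":0,"ax":0,"ay":0,"az":0,"jaw":-0.4}]}}

```text
time: 10.45
tool_pos: [0.5183, -0.3366, 0.0814]
ee_rot: [-179.5, -0.4, 97.2]
ft_force: [-1.5, 0.3, -0.1]
finger_gap: 0.0598
grip_force: 0.0
```

```bash
cat > pose.py <<'E'
from h import *
import sys
s=arm.get_state();print(s['time'],s['tool_pos'],s['ee_rot'],s['finger_gap'],s['ft_force'],s['qpos'][6])
im=get('top',sys.argv[2] if len(sys.argv)>2 else None);H=hsv(im)
# jar lid circle (z~.094) as cross check of the origin, block rect
c=tuple(map(int,sys.argv[1].split(',')))
r,n=holder(im,c,55);print('rect',r,n)
y=(H[...,0]>15)&(H[...,0]<35)&(H[...,1]>120)&roi((c[0]-40,c[1]),35)
v,u=np.nonzero(y); w=onplane(im,np.c_[u,v],.02)[:,:2]*1000; print('arms',w.mean(0),cv2.minAreaRect(w.astype(np.float32)))
P,uv=cloud(im,roi(c,40));k=(P[:,2]>.088)&(P[:,2]<.098);print('jar',cv2.minEnclosingCircle((P[k][:,:2]*1000).astype(np.float32)),k.sum())
E
python3 pose.py 397,220 top2.png
```

```text
10.45 [ 0.51831596 -0.33655688  0.08141401] [-179.52814957   -0.38897463   97.22938673] 0.05980973593054915 [-1.47899071  0.30820884 -0.08382774] 9.453225204193581
rect ((505.6561584472656, -205.73876953125), (99.69599914550781, 148.2915496826172), 7.065424919128418) 1197
arms [ 494.25812512 -108.12199877] ((492.34063720703125, -108.9334716796875), (52.7525520324707, 48.370792388916016), 5.796465873718262)
jar ((503.3283996582031, -185.34922790527344), 35.82640838623047) 597
```

View pics/top2.png

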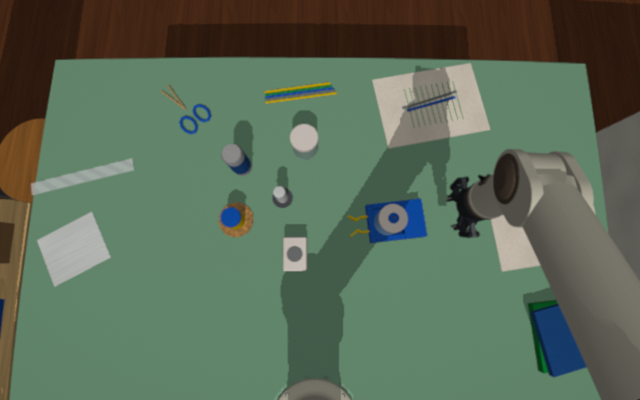

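The top view shows the tub standing on the coaster (232,218) and the gripper behind the holder at (465,207), with the jaws parallel to its rear face.

{"api": "play_rows", "payload": {"plan": [{"x":0,"y":0,"z":2.5,"ax":0,"ay":0,"az":0,"jaw":-0.4},{"x":0,"y":0,"z":2.5,"ax":0,"ay":0,"az":0,"jaw":-0.4},{"x":0,"y":0,"z":1.5,"ax":0,"ay":0,"az":0,"jaw":-0.4},{"x":0,"y":0,"z":0.3,"ax":0,"ay":0,"az":0,"jaw":-0.4},{"x":0,"y":0,"z":0,"ax":0,"ay":0,"az":0,"jaw":-0.4},{"x":0,"y":0,"z":0,"ax":0,"ay":0,"az":0,"jaw":-0.4}]}}

```text
time: 11.1
tool_pos: [0.5239, -0.3388, 0.021]
ee_rot: [179.9, 0.1, 97.2]
ft_force: [-0.1, 0.3, 1.1]
finger_gap: 0.06
grip_force: 0.0
```

{"api": "play_rows", "payload": {"plan": [{"x":1,"y":-0.1,"z":0.3,"ax":0,"ay":0,"az":0,"jaw":-0.4},{"x":1.5,"y":0,"z":0,"ax":0,"ay":0,"az":0,"jaw":-0.4},{"x":1.0,"y":0,"z":0,"ax":0,"ay":0,"az":0,"jaw":-0.4},{"x":0.5,"y":0,"z":0,"ax":0,"ay":0,"az":0,"jaw":-0.4},{"x":0.4,"y":0,"z":0,"ax":0,"ay":0,"az":0,"jaw":-0.4},{"x":0.3,"y":0,"z":0,"ax":0,"ay":0,"az":0,"jaw":-0.4},{"x":0.3,"y":0,"z":0,"ax":0,"ay":0,"az":0,"jaw":-0.4},{"x":0.3,"y":0,"z":0,"ax":0,"ay":0,"az":0,"jaw":-0.4}]}}

```text
time: 11.9
tool_pos: [0.5151, -0.2877, 0.0164]
ee_rot: [180.0, 0.1, 97.1]
ft_force: [0.9, -4.2, 0.2]
finger_gap: 0.0593
grip_force: 2.0
```

{"api": "play_rows", "payload": {"plan": [{"x":0.5,"y":-0.18,"z":0,"ax":0,"ay":0,"az":0.02,"jaw":-0.4},{"x":0.5,"y":-0.18,"z":0,"ax":0,"ay":0,"az":0.02,"jaw":-0.4},{"x":0.5,"y":-0.18,"z":0,"ax":0,"ay":0,"az":0.02,"jaw":-0.4},{"x":0.5,"y":-0.18,"z":0,"ax":0,"ay":0,"az":0.02,"jaw":-0.4},{"x":0.5,"y":-0.18,"z":0,"ax":0,"ay":0,"az":0.02,"jaw":-0.4},{"x":0.5,"y":-0.18,"z":0,"ax":0,"ay":0,"az":0.02,"jaw":-0.4},{"x":0.5,"y":-0.18,"z":0,"ax":0,"ay":0,"az":0.02,"jaw":-0.4},{"x":0.5,"y":-0.18,"z":0,"ax":0,"ay":0,"az":0.02,"jaw":-0.4},{"x":0.5,"y":-0.18,"z":0,"ax":0,"ay":0,"az":0.02,"jaw":-0.4},{"x":0.5,"y":-0.18,"z":0,"ax":0,"ay":0,"az":0.02,"jaw":-0.4}]}}

```text
time: 12.9
tool_pos: [0.4951, -0.2365, 0.0164]
ee_rot: [-180.0, 0.0, 85.7]
ft_force: [-0.6, -4.7, 1.2]
finger_gap: 0.0599
grip_force: 2.5
```

```bash
python3 pose.py 387,214
```

```text
12.9 [ 0.4950961  -0.23648095  0.01640211] [-1.79997343e+02  2.07276540e-02  8.56586421e+01] 0.05989592520691473 [-0.58566533 -4.67523925  1.17216638] -14.454667590673065
rect ((501.9619140625, -152.25918579101562), (147.2221221923828, 100.79884338378906), 85.52567291259766) 1208
arms [510.48170673 -51.99793727] ((509.652099609375, -53.894935607910156), (48.393192291259766, 55.9056510925293), 84.37171936035156)
jar ((500.491455078125, -177.1952667236328), 81.70184326171875) 606
```

{"api": "play_rows", "payload": {"plan": [{"x":0.5,"y":-0.18,"z":0,"ax":0,"ay":0,"az":0.02,"jaw":-0.4},{"x":0.5,"y":-0.18,"z":0,"ax":0,"ay":0,"az":0.02,"jaw":-0.4},{"x":0.5,"y":-0.18,"z":0,"ax":0,"ay":0,"az":0.02,"jaw":-0.4},{"x":0.5,"y":-0.18,"z":0,"ax":0,"ay":0,"az":0.02,"jaw":-0.4},{"x":0.5,"y":-0.18,"z":0,"ax":0,"ay":0,"az":0.02,"jaw":-0.4},{"x":0.5,"y":-0.18,"z":0,"ax":0,"ay":0,"az":0.02,"jaw":-0.4},{"x":0.5,"y":-0.18,"z":0,"ax":0,"ay":0,"az":0.02,"jaw":-0.4},{"x":0.5,"y":-0.18,"z":0,"ax":0,"ay":0,"az":0.02,"jaw":-0.4},{"x":0.5,"y":-0.18,"z":0,"ax":0,"ay":0,"az":0.02,"jaw":-0.4},{"x":0.5,"y":-0.18,"z":0,"ax":0,"ay":0,"az":0.02,"jaw":-0.4}]}}

```text
time: 13.95
tool_pos: [0.485, -0.1851, 0.0164]
ee_rot: [-179.9, 0.1, 74.2]
ft_force: [-1.8, -6.6, 3.5]
finger_gap: 0.0596
grip_force: 3.2
```

```bash
python3 pose.py 370,214
```

```text
13.95 [ 0.48496493 -0.18506824  0.01635353] [-1.79949088e+02  8.15917056e-02  7.41835252e+01] 0.05958745510812848 [-1.79766792 -6.59735947  3.45383965] -29.997680430238564
rect ((508.2030029296875, -103.55121612548828), (146.1265106201172, 100.59097290039062), 74.231689453125) 1154
arms [536.2240351   -7.75874724] ((535.8876953125, -8.069087982177734), (48.22026443481445, 55.53945541381836), 73.43732452392578)
jar ((486.0697021484375, -109.15076446533203), 74.08563232421875) 596
```

{"api": "play_rows", "payload": {"plan": [{"x":0.6,"y":-0.05,"z":0,"ax":0,"ay":0,"az":0.006,"jaw":-0.4},{"x":0.6,"y":-0.05,"z":0,"ax":0,"ay":0,"az":0.006,"jaw":-0.4},{"x":0.6,"y":0,"z":0,"ax":0,"ay":0,"az":0,"jaw":-0.4},{"x":0.6,"y":0,"z":0,"ax":0,"ay":0,"az":0,"jaw":-0.4},{"x":0.6,"y":0,"z":0,"ax":0,"ay":0,"az":0,"jaw":-0.4},{"x":0.6,"y":0,"z":0,"ax":0,"ay":0,"az":0,"jaw":-0.4},{"x":0.6,"y":0,"z":0,"ax":0,"ay":0,"az":0,"jaw":-0.4},{"x":0.6,"y":0,"z":0,"ax":0,"ay":0,"az":0,"jaw":-0.4},{"x":0.6,"y":0,"z":0,"ax":0,"ay":0,"az":0,"jaw":-0.4},{"x":0.6,"y":0,"z":0,"ax":0,"ay":0,"az":0,"jaw":-0.4}]}}

```text
time: 15.0
tool_pos: [0.5005, -0.128, 0.0163]
ee_rot: [-179.9, 0.2, 73.5]
ft_force: [-2.0, -7.9, 5.0]
finger_gap: 0.0597
grip_force: 4.0
```

```bash
python3 pose.py 347,207 top3.png; python3 -c "
import cv2;a=cv2.imread('pics/top3.png')[120:290,210:430];cv2.imwrite('pics/c3.png',cv2.resize(a,None,fx=3,fy=3))"
```

```text
15.0 [ 0.5005143  -0.1280092   0.01631104] [-1.79915121e+02  1.51068961e-01  7.35293493e+01] 0.05971358440425491 [-2.01660431 -7.94652405  5.04762687] -37.215702438447
rect ((524.97216796875, -46.61151123046875), (145.5446319580078, 101.0899658203125), 73.33171081542969) 1029
arms [553.27189425  48.57960535] ((553.1912231445312, 47.95089340209961), (48.46990966796875, 56.564422607421875), 72.1016616821289)
jar ((506.2640075683594, -52.50803756713867), 71.15550994873047) 579
```

View pics/c3.png

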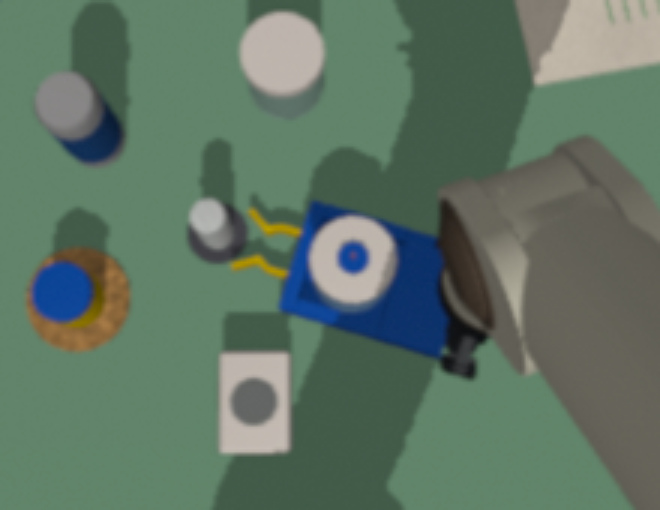

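The crop shows the clip's mouth opening squarely onto the post (215,230), the gripper on the rear face and clear of the jar. There are about 57 mm to go, with no lateral error.

{"api": "play_rows", "payload": {"plan": [{"x":0.6,"y":0,"z":0,"ax":0,"ay":0,"az":0,"jaw":-0.4},{"x":0.6,"y":0,"z":0,"ax":0,"ay":0,"az":0,"jaw":-0.4},{"x":0.6,"y":0,"z":0,"ax":0,"ay":0,"az":0,"jaw":-0.4},{"x":0.5,"y":0,"z":0,"ax":0,"ay":0,"az":0,"jaw":-0.4},{"x":0.5,"y":0,"z":0,"ax":0,"ay":0,"az":0,"jaw":-0.4},{"x":0.5,"y":0,"z":0,"ax":0,"ay":0,"az":0,"jaw":-0.4},{"x":0.5,"y":0,"z":0,"ax":0,"ay":0,"az":0,"jaw":-0.4},{"x":0.4,"y":0,"z":0,"ax":0,"ay":0,"az":0,"jaw":-0.4},{"x":0.4,"y":0,"z":0,"ax":0,"ay":0,"az":0,"jaw":-0.4}]}}

```text
time: 15.95
tool_pos: [0.5095, -0.0965, 0.0162]
ee_rot: [-179.7, 1.2, 73.2]
ft_force: [-13.0, -38.5, 20.8]
finger_gap: 0.0596
grip_force: 20.5
```

```bash
python3 pose.py 337,204 top4.png
python3 - <<'E'
from h import *
im=get('side');b=cv2.cvtColor(im['pixels'],cv2.COLOR_RGB2BGR)
a=cv2.resize(b[120:270,240:440],None,fx=3,fy=3)
t=cv2.resize(cv2.imread('pics/top4.png')[150:260,250:450],None,fx=3,fy=3)
cv2.imwrite('pics/c4.png',a);cv2.imwrite('pics/c5.png',t)
E
```

```text
15.95 [ 0.50953572 -0.09648412  0.01623585] [-179.68468602    1.21323372   73.15861313] 0.05961837470532174 [-12.97453134 -38.45151531  20.82146889] -42.05218386568562
rect ((534.2236938476562, -14.833992004394531), (144.8040771484375, 100.96623229980469), 73.2941665649414) 853
arms [557.92377007  78.68938383] ((560.824462890625, 81.04450988769531), (48.03347396850586, 51.11077880859375), 74.29261016845703)
jar ((541.0152587890625, 5.545023441314697), 35.298927307128906) 573
```

View pics/c4.png

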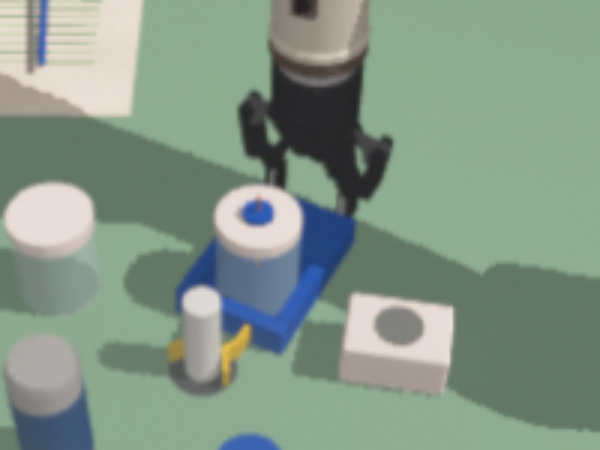

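View pics/c5.png

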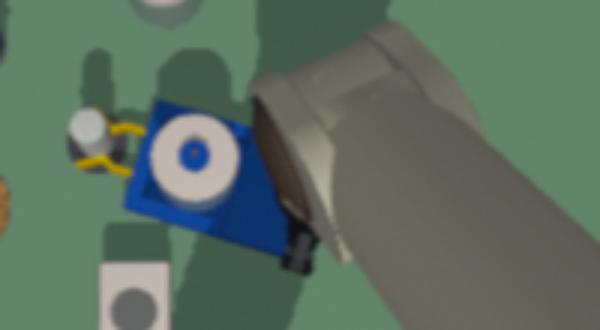

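Side crop: the post (203,340) sits in the clip's throat, the jar is upright and nothing else is touched. The top crop shows the same, centred. The tool also presses down with 20 N through friction, which loads the holder, so I'll relieve that.

{"api": "play_rows", "payload": {"plan": [{"x":-0.5,"y":0,"z":0,"ax":0,"ay":0,"az":0,"jaw":-0.4},{"x":-0.5,"y":0,"z":-0.2,"ax":0,"ay":0,"az":0,"jaw":-0.4},{"x":-0.5,"y":0,"z":-0.2,"ax":0,"ay":0,"az":0,"jaw":-0.4},{"x":-0.3,"y":0,"z":0,"ax":0,"ay":0,"az":0,"jaw":-0.4},{"x":0,"y":0,"z":0,"ax":0,"ay":0,"az":0,"jaw":-0.4}]}}

```text
time: 16.55
tool_pos: [0.5094, -0.0986, 0.0202]
ee_rot: [-180.0, -0.1, 73.7]
ft_force: [0.2, -0.8, -0.5]
finger_gap: 0.0597
grip_force: 0.0
```

{"api": "play_rows", "payload": {"plan": [{"x":0.2,"y":0,"z":0,"ax":0,"ay":0,"az":0,"jaw":-0.4},{"x":0.2,"y":0,"z":0,"ax":0,"ay":0,"az":0,"jaw":-0.4},{"x":0.1,"y":0,"z":0,"ax":0,"ay":0,"az":0,"jaw":-0.4},{"x":0,"y":0,"z":0,"ax":0,"ay":0,"az":0,"jaw":-0.4}]}}

```text
time: 16.95
tool_pos: [0.51, -0.0967, 0.0202]
ee_rot: [-179.9, 0.2, 73.5]
ft_force: [-2.7, -5.6, 2.9]
finger_gap: 0.0597
grip_force: 3.2
```

{"api": "play_rows", "payload": {"plan": [{"x":0.2,"y":0,"z":0,"ax":0,"ay":0,"az":0,"jaw":-0.4},{"x":0.2,"y":0,"z":0,"ax":0,"ay":0,"az":0,"jaw":-0.4},{"x":0,"y":0,"z":-0.1,"ax":0,"ay":0,"az":0,"jaw":-0.4}]}}

```text
time: 17.25
tool_pos: [0.51, -0.0964, 0.0208]
ee_rot: [-179.9, 0.5, 73.4]
ft_force: [-3.2, -12.9, -2.3]
finger_gap: 0.0593
grip_force: 6.5
```

{"api": "play_rows", "payload": {"plan": [{"x":0.2,"y":0,"z":0,"ax":0,"ay":0,"az":0,"jaw":-0.4},{"x":0.2,"y":0,"z":-0.1,"ax":0,"ay":0,"az":0,"jaw":-0.4},{"x":0,"y":0,"z":0,"ax":0,"ay":0,"az":0,"jaw":-0.4}]}}

```text
time: 17.55
tool_pos: [0.5114, -0.0913, 0.0216]
ee_rot: [-179.9, 0.3, 73.4]
ft_force: [-1.2, -8.5, -2.3]
finger_gap: 0.0598
grip_force: 4.0
```

Relieving the load worked and it moves again, so I'll continue.

{"api": "play_rows", "payload": {"plan": [{"x":0.2,"y":0,"z":0,"ax":0,"ay":0,"az":0,"jaw":-0.4},{"x":0.2,"y":0,"z":0,"ax":0,"ay":0,"az":0,"jaw":-0.4},{"x":0.2,"y":0,"z":0,"ax":0,"ay":0,"az":0,"jaw":-0.4},{"x":0.2,"y":0,"z":0,"ax":0,"ay":0,"az":0,"jaw":-0.4},{"x":0,"y":0,"z":0,"ax":0,"ay":0,"az":0,"jaw":-0.4}]}}

```text
time: 18.05
tool_pos: [0.5152, -0.0791, 0.0221]
ee_rot: [-180.0, -0.0, 73.7]
ft_force: [-1.0, -2.5, -2.7]
finger_gap: 0.0598
grip_force: 1.5
```

{"api": "play_rows", "payload": {"plan": [{"x":0.2,"y":0,"z":0,"ax":0,"ay":0,"az":0,"jaw":-0.4},{"x":0.2,"y":0,"z":0,"ax":0,"ay":0,"az":0,"jaw":-0.4},{"x":0,"y":0,"z":0,"ax":0,"ay":0,"az":0,"jaw":-0.4}]}}

```text
time: 18.35
tool_pos: [0.5167, -0.0749, 0.0224]
ee_rot: [180.0, -0.0, 73.7]
ft_force: [-0.0, -1.2, -1.1]
finger_gap: 0.0596
grip_force: 0.7
```

```bash
cat > fin.py <<'E'
from h import *
im=get('top');r,n=holder(im,(331,200),55)
(cx,cy),(w,l),a=r; 
if w<l: a+=90
h=np.array([np.cos(np.radians(a)),np.sin(np.radians(a))])
hw=np.array([cx,cy])
s=arm.get_state();print(r,n,s['tool_pos'],s['ft_force'])
print('seat err (rect)',np.array([566.5,94])-(hw+89.5*h))
P,uv=cloud(im,roi((331,200),60));k=(P[:,2]>.086)&(P[:,2]<.098)&(P[:,1]<.06)
c,rr=cv2.minEnclosingCircle((P[k][:,:2]*1000).astype(np.float32));print('jar',c,rr,'expected jar',np.array([566.5,94])-68*h)
E
python3 fin.py
```

```text
((541.0606689453125, 7.024078369140625), (146.08963012695312, 101.16970825195312), 73.69143676757812) 847 [ 0.51663789 -0.07486479  0.02240965] [-0.81846441 -1.13908326 -1.53523531]
seat err (rect) [0.30682218 1.07710326]
jar (592.4578857421875, -21.401813507080078) 105.45296478271484 expected jar [547.40490946  28.7360933 ]
```

{"api": "play_rows", "payload": {"plan": [{"x":0.1,"y":0,"z":0,"ax":0,"ay":0,"az":0,"jaw":-0.4},{"x":0.1,"y":0,"z":0,"ax":0,"ay":0,"az":0,"jaw":-0.4},{"x":0,"y":0,"z":0,"ax":0,"ay":0,"az":0,"jaw":-0.4}]}}

```text
time: 18.7
tool_pos: [0.5168, -0.0746, 0.0224]
ee_rot: [-180.0, 0.1, 73.6]
ft_force: [-2.3, -4.1, 0.8]
finger_gap: 0.0597
grip_force: 2.4
```

{"api": "play_rows", "payload": {"plan": [{"x":-1,"y":0,"z":0,"ax":0,"ay":0,"az":0,"jaw":-0.4},{"x":-3,"y":0,"z":0,"ax":0,"ay":0,"az":0,"jaw":-0.4},{"x":-4,"y":0,"z":0,"ax":0,"ay":0,"az":0,"jaw":-0.4},{"x":-4,"y":0,"z":0,"ax":0,"ay":0,"az":0,"jaw":-0.4},{"x":-1,"y":0,"z":-3,"ax":0,"ay":0,"az":0,"jaw":-0.4},{"x":0,"y":0,"z":-4,"ax":0,"ay":0,"az":0,"jaw":-0.4},{"x":0,"y":0,"z":-4,"ax":0,"ay":0,"az":0,"jaw":-0.4},{"x":0,"y":0,"z":0,"ax":0,"ay":0,"az":0,"jaw":-0.4},{"x":0,"y":0,"z":0,"ax":0,"ay":0,"az":0,"jaw":-0.4}]}}

```text
time: 19.6
tool_pos: [0.4815, -0.199, 0.1336]
ee_rot: [179.8, 0.0, 73.6]
ft_force: [0.1, -0.4, -0.4]
finger_gap: 0.0599
grip_force: 0.0
```

```bash
python3 fin.py; python3 tub.py
python3 - <<'E'
from h import *
b=cv2.cvtColor(get('side')['pixels'],cv2.COLOR_RGB2BGR)
cv2.imwrite('pics/c6.png',cv2.resize(b[120:320,220:420],None,fx=3,fy=3))
E
```

```text
((541.0811767578125, 6.9672088623046875), (146.24879455566406, 101.03254699707031), 73.84539794921875) 1204 [ 0.48042079 -0.19871358  0.13239559] [-1.40807215  0.6577867  -1.01180049]
seat err (rect) [0.51722608 1.06674866]
jar (603.833251953125, 17.245742797851562) 92.10148620605469 expected jar [547.58035076  28.68501801]
lid z [0.0690489  0.07157049] ((502.35699462890625, 217.7313690185547), 23.444536209106445)
19.7 [ 56.26001847  29.13962669 -45.78496022 112.36359547  27.17559963
  49.75792034 -20.39829573] [ 0.47987669 -0.19845974  0.13171357]
```

View pics/c6.png

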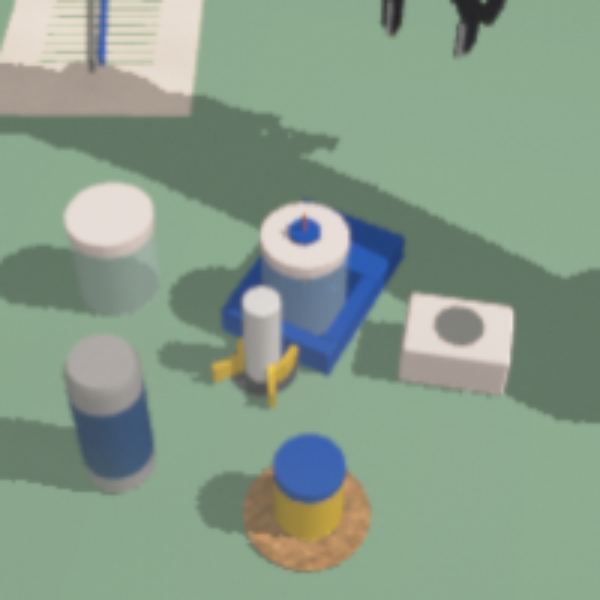

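The crop shows the clip arms closed round the post (265,370), the jar upright in its holder, and the tub upright on the coaster (310,490). The bystanders are in place and the gripper is clear.

```bash
python3 -c "
from rig import arm
print(arm.hand_in())"
```

```text
the job is handed in; nothing more can be done
None
```

The job is handed in, though the hand-in returned no verdict: the tub stands upright on the coaster, the clip is home round the post to about 1 mm by my measurement, the jar is upright in its holder, and the can, spare jar and adapter look in place.

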